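# Weigh the girder clamp on the sprung hook scale

## Robot

A 6-joint arm with a two-finger parallel gripper is mounted at the origin on the work surface. World frame = base frame: x ahead of the robot, y to its left, z up, the work surface at z = 0. Lengths are in m, angles in rad, forces in N, time in s.
With the tool pointing down it reaches from about 0.4 to 0.925 m from the base axis. Payload 3.4 kg.
Tool frame: the origin (TCP) lies midway between the tips of the shut fingers; the grasp point (between the pads) lies 19 mm behind it; z points along the fingers, y is the line along which they close (so a half turn about z gives the same grasp; the last joint's range is limited). The gripper opens to 85 mm and grips with 20 to 120 N. Pads are 22 mm wide; open, the fingers measure 114 mm over their backs; the gripper's body (76 mm by 85 mm) begins 54 mm behind the grasp point. The pads swing forward as they close: fully open they stand 13 mm farther back than shut.
Start: joints at [1.23, 0.307, 1.506, -0, 1.328, -0.073], TCP at [0.152, 0.555, 0.231] pointing down, gripper open.
Joint ranges: [-3.12, 3.12], [-1.05, 2.28], [0.14, 2.33], [-1.42, 4.57], [0.1, 2.73], [-2.68, 2.68]. Speed limits (rad/s): [2.57, 2.57, 3.14, 3.14, 3.14, 3.14].

## Interface

Orientations are given as [roll, pitch, yaw] about the fixed x, y, z axes, in that order (R = Rz(yaw) Ry(pitch) Rx(roll)).
In Python, from station import ctrl, grab_frame, get_calibration, job gives the robot as it stands.
- The arm moves only by the tool play_rows, never from a script. Its argument "targets" is a list of rows, each an object of numbers: "dx", "dy", "dz": the shift along the tool's x, y, z in cm; "spin": the turn about the tool's z in degrees. A call has 1 to 5 rows; each row shifts and turns the commanded pose from where the row before left it, along the tool's axes as they then stand; what a row does not reach is not made up. A row lasts 1/10 s, in which the tool goes at most 50 mm and 8.59 degrees, less where a joint would pass 70% of its speed; a pose out of reach is approached as far as the arm can. A call is refused whole if a number of a shift passes 5 or a number of a turn 8.59, either way. A call with a gripper value outside its range is refused whole. "hand" is the opening, from 0 (shut) to 1 (fully open), set as the call begins (left out, the last holds). The fingers move at their own pace and stop on an object; "force" is the grip in N (left out, the last holds). Time passes only in rows, so rows that do not move let the fingers close. It gives the time, the measured TCP pose, the force, the opening and the grip force at its end, in the units of the state.
- ctrl.get_state(): the state, without advancing time (a new reading comes with each control period).
- grab_frame(name): name is "scene" or "top"; returns the picture (480x640x3 uint8, blue, green, red); there is no depth.
- get_calibration(name): a dict with "fovy" (degrees; the focal length in pixels is half the picture's height over the tangent of half this angle, whatever the lens; pixels are square), "cx", "cy" (the principal point, pixels), "rvec" (rotation vector, rad) and "tvec" (3), from world to camera coordinates, as OpenCV has them. Camera axes: x right, y down, z forward; pixel columns grow to the right and rows downward; lengths in m; the calibration is good to about 2 mm. A picture is of the moment at which its call begins. get_calibration takes no time and is no camera call.
- job.job_done(): hands the job in; it is judged then, once.
The state is a dict: "time": time; "q": joint angles; "dq": joint speeds; "effort": joint torques, N m; "position": TCP position; "tool_rot": TCP orientation; "wrist_force": force on the tool from outside, world axes, zero at the start; "torque": the same for the moment, N m; "width": finger opening in m; "finger_force": force on a finger pad.
Only numpy, scipy, OpenCV 4.12 (cv2) and the standard library are available. Lean on these libraries where they do the work, as an engineer would, in place of code of your own. Each camera call takes 0.05 s, during which the arm holds its last target. There are 200 camera calls.

## Task

Weigh the orange-handled girder clamp: hang it by its eye on the hook of the spring scale, easing it down until the scale carries all of its weight before you let go, so that the hook neither drops nor springs up, and leave it hanging still and untouched for a second or two. Then ease it up off the hook just as gently and stand it upright in the blue tray, without dropping it. Leave everything else on the bench where it is.

Things in the scene. Friction and masses are not known exactly. Their poses are not given: they have to be found in the camera images.
- clamp_mid (a point): The clamp to weigh: dark steel girder clamp with an ORANGE tab on top, upright, 130 mm high. Point on its vertical axis, 65 mm above its underside; z up, y along its width; a half turn about z looks the same. Jaw blocks 36 (x) x 60 (y) mm up to 38 mm high, two bolt heads beside the eye up to 44 mm, then the eye plate and the tab. Mass unknown, 0.22 to 0.94 kg: alloy and steel ones look alike.
- clamp_tab (a point): Centre of the orange tab, 45 mm above clamp_mid, same axes. The tab is 10 (x) x 36 (y) x 40 mm high. Grip it across its 36 mm width (y): that leaves the eye below it free for the hook.
- clamp_eye (a point): Middle of the underside of the eye's crossbar, 30 mm below the tab's centre; this rests on the hook's seat. The eye is a window right through along x in a plate 10 mm thick and 36 mm wide: 20 mm wide (y) and 42 mm high, reaching down from this point to the jaw blocks; the crossbar above is 10 mm high.
- hook_seat (a point): Where the crossbar rests: centre of the upper face of the hook's flat strip, 8 mm wide (y), 6 mm thick; moves with the hook; 220 mm above the bench when empty. z up; -x points out along the hook to its tip, the column is 130 mm to +x. Seat 18 mm long (x), between the upturned tip (-x) and a lip 5 mm thick, 8 mm high (+x). The clamp's x axis goes along this x axis, either way round.
- hook_tip (a point): Top of the hook's upturned tip, 16 mm above the seat and 11.5 mm to its -x side; the tip is 5 mm thick, 8 mm wide. It passes through the eye's window as the clamp moves in +x with the crossbar above the tip; then the clamp goes down onto the seat, and comes off the same way back.
- hook (a joint): How far the hook is drawn down, m: 0 empty (at its upper stop), 0.11 at the bottom. Soft spring: 1 N draws it 10 mm (100 N/m, after a first 0.1 N), light damping. While the clamp is held the hook goes where the hand takes it. Delicate: never faster than 70 mm/s down or up (letting go with 0.6 N out of balance already does that), never loaded above 16 N.
- scale_stand: Stand of the scale, fixed to the bench: grey foot 150 x 130 mm, aluminium column 24 x 34 mm with white graduated plates, 280 mm high over all. Origin on the bench under the column's front face; x points away from the hook, z up.
- blue_tray: BLUE open tray, fixed, 110 (x) x 140 (y) x 35 mm high, walls 4 mm, floor 4 mm thick. Origin at the centre of its underside. The weighed clamp is to stand in it.
- grey_tray: Grey open tray of the same size, fixed, with a collar and a socket in it; not to be used. Origin at the centre of its underside.
- spare_mid (a point): Another clamp of the same shape and size with a BLACK tab and green jaws, loose; leave it alone. Point on its axis 65 mm above its underside.
- battery: Black tool battery, loose, 75 x 70 x 58 mm. Origin at the centre of its underside. Leave alone.
- screwdriver_grip (a point): Screwdriver with a yellow handle, loose, lying on the bench; point in its handle. Leave alone.
- tape: Yellow tape measure, loose, 70 x 35 x 55 mm. Origin at the centre of its underside. Leave alone.
- drill: Green cordless drill, loose, lying on its side, about 250 x 200 x 58 mm. Origin under its motor housing. Leave alone.
- collar: Steel collar, loose, in the grey tray, 34 mm diameter, 20 mm high. Origin at the centre of its underside. Leave alone.
- socket: Dark steel socket, loose, in the grey tray, 24 mm diameter, 35 mm high. Origin at the centre of its underside. Leave alone.
Things that resemble listed ones, but are neither listed nor needed, are in the scene too. Leave any turquoise look-alike of the part that bears clamp_mid alone.

How it is judged:
On the way:
1. the clamp hangs by its eye on the hook, still and untouched by the robot, for 1 s, the scale carrying all of its weight (value of joint hook above 0.015 m and velocity of joint hook between -0.01 and 0.01 m/s and contact force between clamp and hook above 1.5 N and contact force between clamp and the arm below 0.05 N and contact force between clamp and the fingers below 0.05 N and linear speed of clamp below 0.03 m/s and distance between clamp_mid and hook_seat below 0.03 m), for 1 s.
At the end, for the whole second after the job is handed in: The orange-handled clamp stands upright (within 0.15 rad) on the floor of the blue tray (mid point within 45 mm in x and 60 mm in y of the tray's centre, 60 to 80 mm above its underside), at rest and released; the hook is empty and back at its top (within 4 mm) (x of clamp_mid in the frame of blue_tray between -0.045 and 0.045 m and y of clamp_mid in the frame of blue_tray between -0.06 and 0.06 m and z of clamp_mid in the frame of blue_tray between 0.06 and 0.08 m and angle between clamp_mid's own z axis and vertical below 0.15 rad and linear speed of clamp below 0.02 m/s and value of joint hook below 0.004 m and contact force between clamp and the fingers below 0.05 N); the robot touches nothing.
It fails at once if the hook travels faster than 70 mm/s, down or up (velocity of joint hook above 0.07 m/s or velocity of joint hook below -0.07 m/s).
It fails at once if the clamp loads or pushes the hook with more than 16 N (contact force between clamp and hook above 16 N).
It fails at once if the robot itself pushes on the scale or its hook with more than 5 N (contact force between any of the fingers, the arm and scale_stand above 5 N).
It fails at once if the clamp is dropped (moves faster than 0.4 m/s while not held) (linear speed of clamp above 0.4 m/s and contact force between clamp and the fingers below 0.05 N).
It fails at once if another loose thing is moved by more than 30 mm (distance of any of spare_mid, battery, screwdriver_grip, tape, drill, collar, socket from where it was at the start of the episode above 0.03 m).
It also fails if it takes over 70 s, if anything falls off the work surface, if the arm or the gripper's body presses on something with over 40 N, if the wrist force passes 120 N, or if a joint passes its speed limit or range.

## Working session

There is one attempt and no reset: what is moved stays moved. The work goes in short steps, Python scripts to look and compute and a tool call to move; the robot and the scene stay as the last step left them, time stands still between calls to the robot, and variables do not carry over. Pictures are saved under pics/ and viewed, at most 10 in all, crops included, and the job is handed in when it is done.

Besides the shell and the picture viewer there is one more tool, called after "Request:" as name(argument=value, ...) on one line, values as JSON. play_rows: Moves the arm, as the interface text tells. Its arguments: {"type":"object","properties":{"targets":{"type":"array","items":{"type":"object","properties":{"dx":{"type":"number"},"dy":{"type":"number"},"dz":{"type":"number"},"spin":{"type":"number"}}}},"hand":{"type":"number"},"force":{"type":"number"}},"required":["targets"]}

```bash
mkdir -p pics; cat > h.py <<'E'
import numpy as np, cv2
from station import ctrl, grab_frame, get_calibration, job
def K(n):
    c=get_calibration(n); f=240/np.tan(np.radians(c["fovy"])/2)
    return np.array([[f,0,c["cx"]],[0,f,c["cy"]],[0,0,1]]), np.array(c["rvec"],float), np.array(c["tvec"],float)
def onplane(n,u,v,z):
    k,r,t=K(n); R=cv2.Rodrigues(r)[0]; C=-R.T@t; d=R.T@np.linalg.inv(k)@[u,v,1]
    return C+d*(z-C[2])/d[2]
def tri(u1,u2):  # scene px, top px
    P=[]
    for n in("scene","top"):
        k,r,t=K(n); P.append(k@np.c_[cv2.Rodrigues(r)[0],t])
    X=cv2.triangulatePoints(P[0],P[1],np.array(u1,float),np.array(u2,float))[:,0]
    return X[:3]/X[3]
def proj(n,p):
    k,r,t=K(n); return cv2.projectPoints(np.array([p],float).reshape(-1,1,3),r,t,k,None)[0][:,0]
E
python3 - <<'E'
from h import *
for n in("scene","top"):
    cv2.imwrite(f"pics/{n}0.png",grab_frame(n)); k,r,t=K(n); R=cv2.Rodrigues(r)[0]; print(n,get_calibration(n),-R.T@t)
s=ctrl.get_state(); print(s)
E
```

```text
scene {'fovy': 42.62221860956826, 'cx': 324.14387332740597, 'cy': 242.0779406796587, 'rvec': array([ 2.14277453,  0.64554281, -0.31653236]), 'tvec': array([-0.49699822, -0.04760891,  1.60829051])} [ 1.13448086 -0.8213507   0.93499113]
top {'fovy': 56.34505450086523, 'cx': 318.8313274255438, 'cy': 234.0071586830234, 'rvec': array([ 2.13772026, -2.16932831,  0.17763002]), 'tvec': array([0.00511768, 0.57856885, 1.10723312])} [0.41084145 0.01858608 1.17965976]
{'time': 0.1, 'q': array([ 1.22949065e+00,  3.07530584e-01,  1.50755645e+00,  4.07440123e-06,
        1.32840988e+00, -7.34992139e-02]), 'dq': array([-0.00037464, -0.00271416, -0.00428482, -0.00150727, -0.00055987,
       -0.00091668]), 'effort': array([ 1.64359342e-03, -4.58527279e+01, -2.52611947e+01, -1.45680206e-04,
        5.43891525e-03,  9.82344659e-06]), 'position': array([0.1519629 , 0.55389627, 0.23044944]), 'tool_rot': array([-3.13969382e+00, -1.43778768e-04,  2.87378507e+00]), 'wrist_force': array([0.18627196, 0.32839306, 0.03804513]), 'torque': array([-0.01617917, -0.02024017,  0.03172137]), 'finger_force': 0.0, 'width': 0.08516932544507246}
```

View pics/scene0.png

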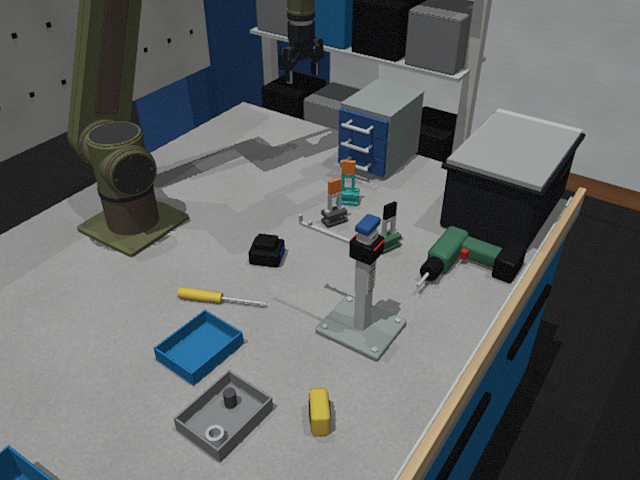

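View pics/top0.png

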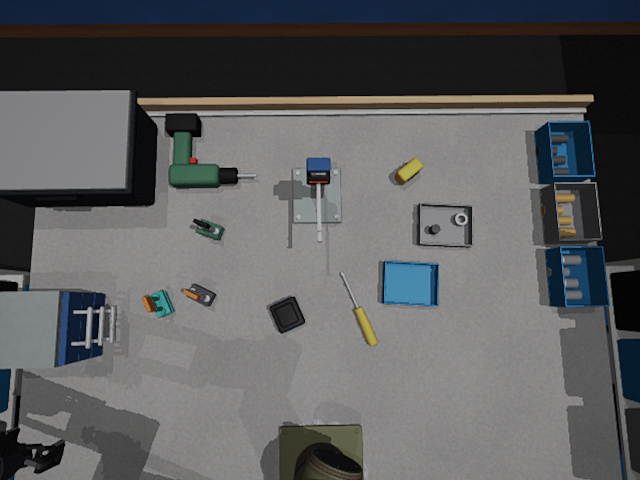

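The scene view shows the dark clamp with its orange tab at (335,187), the turquoise look-alike behind it at (348,168), and the hook tip near (300,217). In the top view the clamp is at (200,293), the hook runs down to (320,240), and the blue tray is centred near (410,284). Next I'll enlarge these spots.

```bash
python3 - <<'E'
from h import *
s=cv2.imread("pics/scene0.png");t=cv2.imread("pics/top0.png")
def c(im,x,y,w,h): return cv2.resize(im[y:y+h,x:x+w],(400,300),interpolation=cv2.INTER_CUBIC)
a=np.vstack([np.hstack([c(s,300,170,80,60),c(t,170,265,80,60)]),np.hstack([c(s,290,195,80,60),c(t,280,190,80,60)])])
cv2.imwrite("pics/z1.png",a)
for n,p in dict(tray=[(382,262),(438,264),(437,306),(381,305)]).items():
    for q in p: print(n,onplane("top",*q,0.035))
E
```

```text
tray [ 0.5049364  -0.16440135  0.035     ]
tray [ 0.49770302 -0.30841751  0.035     ]
tray [ 0.39129227 -0.30001598  0.035     ]
tray [ 0.39608388 -0.15788102  0.035     ]
```

View pics/z1.png

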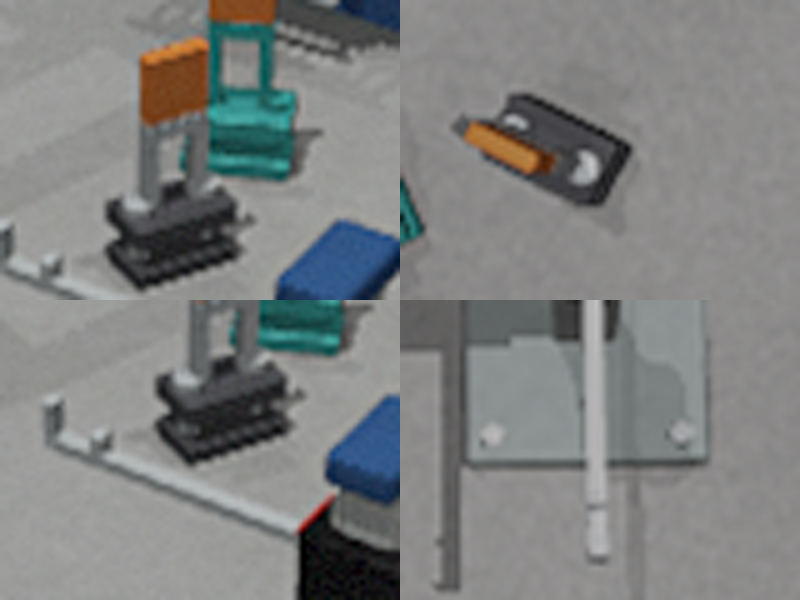

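The crops show the tab top's centre at top-view px (191,294), the jaw's long edge from (192,284) to (216,294), and the hook tip at top-view (319.4,239) and scene (300.4,215).

```bash
python3 - <<'E'
from h import *
T=lambda x,y:(170+(x-400)/5-.4,265+y/5-.4)
S=lambda x,y:(300+x/5-.4,170+y/5-.4)
H=lambda x,y:(280+(x-400)/5-.4,190+(y-300)/5-.4)
HS=lambda x,y:(290+x/5-.4,195+(y-300)/5-.4)
p=lambda *a:print(a[0],*[np.round(q,4) for q in a[1:]])
a,b=onplane("top",*T(470,127),.13),onplane("top",*T(540,160),.13); p("tabtop",a,b,(a+b)/2,np.degrees(np.arctan2(*(a-b)[:2])), np.linalg.norm(a-b))
a,b=onplane("top",*T(512,93),.038),onplane("top",*T(634,143),.038);p("jaw",a,b,np.degrees(np.arctan2(*(a-b)[:2])),np.linalg.norm(a-b))
c=onplane("top",*T(602,206),.038); p("jc",c,np.linalg.norm(c-b),(a+c)/2)
p("jaw bolts",onplane("top",*T(517,122),.044),onplane("top",*T(583,167),.044))
p("tri tab",tri(S(180,44),T(505,144)))
p("tip",onplane("top",*H(598,550),.236),tri(HS(53,400),H(598,550)))
p("lip",onplane("top",*H(596,508),.228),tri(HS(103,432),H(596,505)))
p("bar",onplane("top",*H(593,320),.22),onplane("top",*H(596,500),.22))
print(proj("scene",[[.47,.02,.22]]))
E
```

```text
tabtop [0.4389 0.3133 0.13  ] [0.4233 0.2807 0.13  ] [0.4311 0.297  0.13  ] 25.6303 0.0362
jaw [0.4581 0.3185 0.038 ] [0.4321 0.2567 0.038 ] 22.819 0.067
jc [0.4011 0.2722 0.038 ] 0.0347 [0.4296 0.2953 0.038 ]
jaw bolts [0.4434 0.3141 0.044 ] [0.4205 0.2807 0.044 ]
tri tab [0.4322 0.297  0.1339]
tip [ 5.38e-01 -2.00e-04  2.36e-01] [ 5.378e-01 -4.000e-04  2.355e-01]
lip [5.573e-01 2.000e-04 2.280e-01] [0.5598 0.001  0.2275]
bar [0.642 0.    0.22 ] [ 0.5621 -0.      0.22  ]
[[279.50834019 205.83977643]]
```

```bash
cat >> h.py <<'E'
from scipy.spatial.transform import Rotation as Ro
def go(p,yaw=None):
    s=ctrl.get_state(); R=Ro.from_euler("xyz",s["tool_rot"]); d=R.inv().apply(np.array(p)-s["position"])*100
    print("t",round(s["time"],2),"pos",s["position"].round(4),"rpy",np.degrees(s["tool_rot"]).round(2),"F",s["wrist_force"].round(2),"w",round(s["width"],4),"| cm",d.round(2))
    if yaw is not None: print("spin",(np.degrees(s["tool_rot"][2])-yaw+180)%360-180)
E
python3 - <<'E'
from h import *
print(onplane("top",106,295,.0),onplane("top",84,368,0))
go([.431,.2965,.2],157)
E
```

```text
[0.43267453 0.54925649 0.        ] [0.25056229 0.59473243 0.        ]
t 0.1 pos [0.152  0.5539 0.2304] rpy [-1.7989e+02 -1.0000e-02  1.6466e+02] F [0.19 0.33 0.04] w 0.0852 | cm [-33.72 -17.43   3.07]
spin 7.6557558352513695
```

Request:
play_rows(targets=[{"dx":-3,"dy":-1.6},{"dx":-3,"dy":-1.6},{"dx":-3,"dy":-1.6},{"dx":-3,"dy":-1.6},{"dx":-3,"dy":-1.6}], hand=1)

```text
validation failed for argument at $.ta...
```

Request:
play_rows(targets=[{"dx":-3,"dy":-1.6},{"dx":-3,"dy":-1.6},{"dx":-3,"dy":-1.6},{"dx":-3,"dy":-1.6},{"dx":-3,"dy":-1.6}])

```text
validation failed for argument at $.ta...
```

Request:
play_rows(targets=[{"dx":-3,"dy":-1.4,"dz":1.5},{"dx":-0.7,"dz":1.5},{"spin":7.6},{"spin":0},{"spin":0}])

```text
validation failed for argument at $.ta...
```

```bash
python3 - <<'E'
from h import *
s=grab_frame("scene");t=grab_frame("top")
go([.431,.2965,.091],157)
def c(im,x,y,w,h): return cv2.resize(im[y:y+h,x:x+w],(400,400),interpolation=cv2.INTER_CUBIC)
cv2.imwrite("pics/z2.png",np.hstack([c(s,280,110,100,100),c(t,150,240,100,100)]))
E
```

```text
t 0.2 pos [0.152  0.5541 0.2307] rpy [-1.7992e+02 -1.0000e-02  1.6466e+02] F [0.24 0.2  0.26] w 0.0855 | cm [-33.72 -17.44  13.99]
spin 7.65691972568419
```

View pics/z2.png

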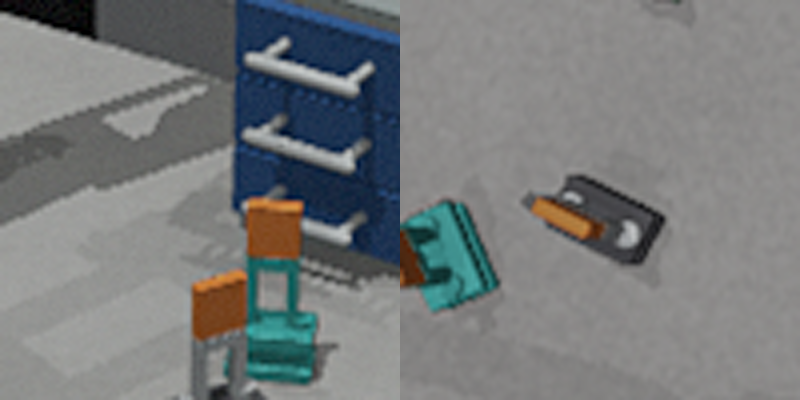

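The moves were refused, and the picture shows the arm has not moved. All four keys may be required in each row, so I'll give them all.

Request:
play_rows(targets=[{"dx":-3,"dy":-1.6,"dz":0,"spin":0},{"dx":-3,"dy":-1.6,"dz":0,"spin":0},{"dx":-3,"dy":-1.6,"dz":0,"spin":0},{"dx":-3,"dy":-1.6,"dz":0,"spin":0},{"dx":-3,"dy":-1.6,"dz":0,"spin":0}], hand=1, force=60)

```text
time: 0.7
position: [0.2763, 0.4366, 0.2311]
tool_rot: [-3.141, -0.0, 2.874]
wrist_force: [0.1, 0.3, -0.2]
width: 0.0852
finger_force: 0.0
```

Request:
play_rows(targets=[{"dx":-3,"dy":-1.6,"dz":0,"spin":0},{"dx":-3,"dy":-1.6,"dz":0,"spin":0},{"dx":-3,"dy":-1.6,"dz":0,"spin":0},{"dx":-3,"dy":-1.6,"dz":0,"spin":0},{"dx":-3,"dy":-1.6,"dz":0,"spin":0}])

```text
time: 1.2
position: [0.3999, 0.3196, 0.2312]
tool_rot: [-3.141, -0.0, 2.874]
wrist_force: [0.1, -0.0, -0.2]
width: 0.0853
finger_force: 0.0
```

Request:
play_rows(targets=[{"dx":-3,"dy":-1.4,"dz":1,"spin":0},{"dx":-0.7,"dy":0,"dz":1,"spin":0},{"dx":0,"dy":0,"dz":0,"spin":7.6},{"dx":0,"dy":0,"dz":0,"spin":0},{"dx":0,"dy":0,"dz":0,"spin":0}])

```text
time: 1.7
position: [0.4306, 0.2979, 0.211]
tool_rot: [-3.141, -0.001, 2.744]
wrist_force: [0.7, 0.4, 0.5]
width: 0.0857
finger_force: 0.0
```

```bash
python3 - <<'E'
from h import *
s=grab_frame("scene");t=grab_frame("top")
go([.431,.2965,.091],157)
def c(im,x,y,w,h): return cv2.resize(im[y:y+h,x:x+w],(400,400),interpolation=cv2.INTER_CUBIC)
cv2.imwrite("pics/z3.png",np.hstack([c(s,280,110,100,100),c(t,150,240,100,100)]))
E
```

```text
t 1.8 pos [0.4307 0.2981 0.2114] rpy [ 1.7999e+02 -1.0000e-02  1.5722e+02] F [ 0.48  0.22 -0.09] w 0.0854 | cm [-0.09 -0.13 12.04]
spin 0.22113348711292247
```

View pics/z3.png

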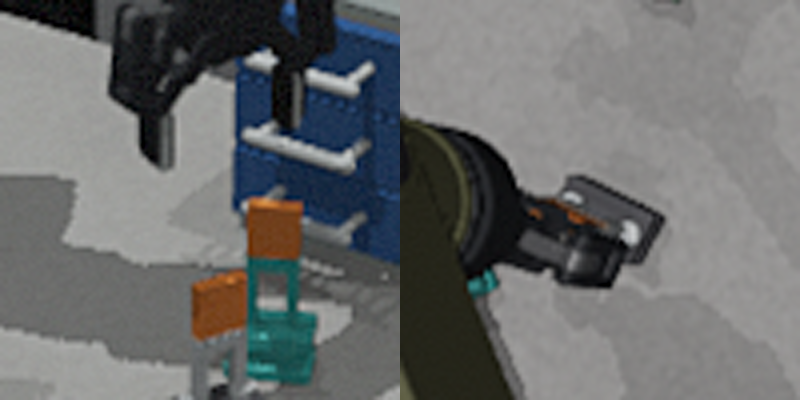

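The gripper stands over the tab, and its closing line matches the tab's width. The turquoise clamp is close to the left finger, so I'll open only part way and go down.

Request:
play_rows(targets=[{"dx":-0.1,"dy":-0.1,"dz":0,"spin":0},{"dx":0,"dy":0,"dz":2,"spin":0},{"dx":0,"dy":0,"dz":2.5,"spin":0},{"dx":0,"dy":0,"dz":2.5,"spin":0},{"dx":0,"dy":0,"dz":2.5,"spin":0}], hand=0.72)

```text
time: 2.3
position: [0.4317, 0.2966, 0.1159]
tool_rot: [3.141, 0.001, 2.743]
wrist_force: [-0.2, 0.2, -0.1]
width: 0.0617
finger_force: 0.0
```

Request:
play_rows(targets=[{"dx":0,"dy":0,"dz":1.5,"spin":0},{"dx":0,"dy":0,"dz":1,"spin":0},{"dx":0,"dy":0,"dz":0,"spin":0},{"dx":0,"dy":0,"dz":0,"spin":0},{"dx":0,"dy":0,"dz":0,"spin":0}])

```text
time: 2.8
position: [0.4325, 0.2968, 0.0923]
tool_rot: [3.14, 0.001, 2.742]
wrist_force: [-0.4, 0.1, -0.2]
width: 0.0612
finger_force: 0.0
```

Request:
play_rows(targets=[{"dx":0,"dy":0,"dz":0,"spin":0},{"dx":0,"dy":0,"dz":0,"spin":0},{"dx":0,"dy":0,"dz":0,"spin":0},{"dx":0,"dy":0,"dz":0,"spin":0},{"dx":0,"dy":0,"dz":0,"spin":0}], hand=0, force=60)

```text
time: 3.3
position: [0.4325, 0.2969, 0.0923]
tool_rot: [3.14, 0.001, 2.741]
wrist_force: [-0.4, 1.8, 6.4]
width: 0.035
finger_force: 60.0
```

```bash
python3 - <<'E'
from h import *
go([.431,.2965,.091],157)
print(ctrl.get_state()["finger_force"])
E
```

```text
t 3.3 pos [0.4325 0.2969 0.0923] rpy [1.7988e+02 7.0000e-02 1.5705e+02] F [-0.4   1.75  6.43] w 0.035 | cm [ 0.12 -0.09  0.13]
spin 0.04972116625822309
59.99016299843788
```

Request:
play_rows(targets=[{"dx":0,"dy":0,"dz":-0.5,"spin":0},{"dx":0,"dy":0,"dz":-1.5,"spin":0},{"dx":0,"dy":0,"dz":-3,"spin":0},{"dx":0,"dy":0,"dz":-3,"spin":0},{"dx":0,"dy":0,"dz":-3,"spin":0}])

```text
time: 3.8
position: [0.4298, 0.2949, 0.2006]
tool_rot: [-3.137, -0.003, 2.741]
wrist_force: [0.5, -0.0, -8.7]
width: 0.035
finger_force: 61.6
```

Request:
play_rows(targets=[{"dx":0,"dy":0,"dz":-3,"spin":0},{"dx":0,"dy":0,"dz":-2,"spin":0},{"dx":0,"dy":0,"dz":-0.7,"spin":-7.7},{"dx":0,"dy":0,"dz":0,"spin":-7.7},{"dx":0,"dy":0,"dz":0,"spin":-7.6}])

```text
time: 4.3
position: [0.4301, 0.2951, 0.257]
tool_rot: [-3.139, -0.003, -3.135]
wrist_force: [-0.5, -0.3, -7.8]
width: 0.0354
finger_force: 61.6
```

Request:
play_rows(targets=[{"dx":0,"dy":0,"dz":0,"spin":0},{"dx":0,"dy":0,"dz":0,"spin":0},{"dx":0,"dy":0,"dz":0,"spin":0},{"dx":0,"dy":0,"dz":0,"spin":0},{"dx":0,"dy":0,"dz":0,"spin":0}])

```text
time: 4.8
position: [0.4316, 0.2961, 0.2581]
tool_rot: [-3.141, -0.0, -3.141]
wrist_force: [0.0, 0.1, -7.7]
width: 0.0352
finger_force: 61.6
```

```bash
python3 - <<'E'
from h import *
go([.49,0,.258],180)
print(ctrl.get_state()["finger_force"])
E
```

```text
t 4.8 pos [0.4316 0.2961 0.2581] rpy [-1.7999e+02 -2.0000e-02 -1.7999e+02] F [ 0.04  0.08 -7.73] w 0.0352 | cm [-5.840e+00 -2.962e+01  2.000e-02]
spin 0.011756909772202562
61.63917085155845
```

Request:
play_rows(targets=[{"dx":-1,"dy":-2,"dz":0,"spin":0},{"dx":-1,"dy":-3,"dz":0,"spin":0},{"dx":-1,"dy":-3,"dz":0,"spin":0},{"dx":-1,"dy":-3,"dz":0,"spin":0},{"dx":-1,"dy":-3,"dz":0,"spin":0}])

```text
time: 5.3
position: [0.4821, 0.1552, 0.2584]
tool_rot: [3.142, 0.0, -3.141]
wrist_force: [0.4, -0.2, -8.0]
width: 0.0356
finger_force: 61.9
```

Request:
play_rows(targets=[{"dx":-0.8,"dy":-3,"dz":0,"spin":0},{"dx":0,"dy":-3,"dz":0,"spin":0},{"dx":0,"dy":-3,"dz":0,"spin":0},{"dx":0,"dy":-3,"dz":0,"spin":0},{"dx":0,"dy":-2,"dz":0,"spin":0}])

```text
time: 5.8
position: [0.4898, 0.0142, 0.2584]
tool_rot: [-3.14, 0.0, 3.141]
wrist_force: [-0.2, 0.3, -7.6]
width: 0.0353
finger_force: 62.1
```

Request:
play_rows(targets=[{"dx":0,"dy":-1.6,"dz":0,"spin":0},{"dx":0,"dy":0,"dz":0,"spin":0},{"dx":0,"dy":0,"dz":0,"spin":0},{"dx":0,"dy":0,"dz":0,"spin":0},{"dx":0,"dy":0,"dz":0,"spin":0}])

```text
time: 6.3
position: [0.4899, 0.001, 0.2584]
tool_rot: [3.141, 0.0, -3.14]
wrist_force: [0.1, -0.3, -7.8]
width: 0.0352
finger_force: 62.3
```

```bash
python3 - <<'E'
from h import *
s=grab_frame("scene");t=grab_frame("top")
go([.5495,0,.258],180)
def c(im,x,y,w,h): return cv2.resize(im[y:y+h,x:x+w],(400,400),interpolation=cv2.INTER_CUBIC)
cv2.imwrite("pics/z4.png",np.hstack([c(s,250,170,80,80),c(t,280,200,80,80)]))
E
```

```text
t 6.4 pos [0.4899 0.001  0.2583] rpy [ 179.99   -0.   -179.89] F [-0.61  0.12 -8.58] w 0.0351 | cm [-5.96 -0.11  0.03]
spin 0.1133779869181808
```

View pics/z4.png

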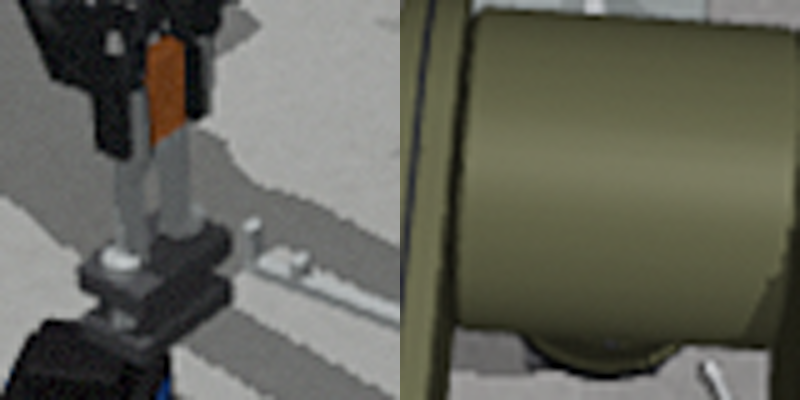

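The scene crop shows the clamp held upright in front of the hook, which points at it. The jaw top's corners are near crop px (82,270), (140,300) and (232,238). I'll compare these with the predicted corners.

```bash
python3 - <<'E'
from h import *
z=.2583-.0923+.038
C=[[-.018,-.03],[.018,-.03],[.018,.03]]
f=lambda x,y:(proj("scene",[[x+a,y+b,z] for a,b in C])-[250-.4,170-.4])*5
print(f(.4899,.001).round(1)); print((f(.4949,.001)-f(.4899,.001)).round(1)[0],(f(.4899,.006)-f(.4899,.001)).round(1)[0])
print("tip pred",((proj("scene",[[.5384,0,.236]])-[249.6,169.6])*5).round(1))
E
```

```text
[[ 83.1 270.6]
 [153.8 299.3]
 [239.8 229. ]]
[9.7 3.9] [ 7.5 -5.9]
tip pred [[255.2 223.9]]
```

The predicted and seen corners agree to a few mm, so I'll go in over the tip.

Request:
play_rows(targets=[{"dx":-1,"dy":-0.05,"dz":0,"spin":0},{"dx":-1.5,"dy":-0.05,"dz":0,"spin":0},{"dx":-1.5,"dy":0,"dz":0,"spin":0},{"dx":-1,"dy":0,"dz":0,"spin":0},{"dx":-1,"dy":0,"dz":0,"spin":0}])

```text
time: 6.9
position: [0.5514, -0.0007, 0.258]
tool_rot: [3.142, -0.0, -3.141]
wrist_force: [-0.7, 0.4, -7.6]
width: 0.0352
finger_force: 62.3
```

Request:
play_rows(targets=[{"dx":0,"dy":0,"dz":0,"spin":0},{"dx":0,"dy":0,"dz":0,"spin":0},{"dx":0,"dy":0,"dz":0,"spin":0}])

```text
time: 7.2
position: [0.5491, -0.0006, 0.258]
tool_rot: [3.142, -0.001, -3.141]
wrist_force: [0.6, -0.2, -8.7]
width: 0.035
finger_force: 62.3
```

```bash
python3 - <<'E'
from h import *
s=grab_frame("scene")
go([.55,0,.232],180)
cv2.imwrite("pics/z5.png",cv2.resize(s[170:240,265:355],(720,560),interpolation=cv2.INTER_CUBIC))
z=.2583-.0123
print(((proj("scene",[[.5495,0,.22],[.5384,0,.236],[.5495+.005,-.01,z],[.5495+.005,.01,z]])-[264.6,169.6])*8).round())
E
```

```text
t 7.25 pos [ 0.5491 -0.0006  0.2582] rpy [ 1.8000e+02 -6.0000e-02 -1.7994e+02] F [ 0.6  -1.05 -7.95] w 0.0351 | cm [-0.09  0.06  2.62]
spin 0.0553255401870274
[[326. 425.]
 [288. 358.]
 [318. 365.]
 [364. 327.]]
```

View pics/z5.png

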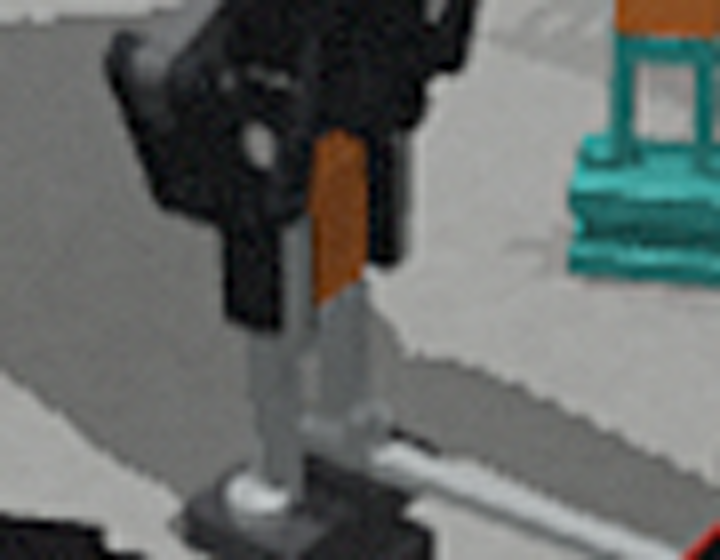

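The picture shows the hook inside the window, with the lip at (375,415) just beyond the +y bar. The clamp's bars sit about 15 px to the left of the prediction, so I'll overlay the model to settle the offset.

```bash
cat > ov.py <<'E'
from h import *
def box(x0,x1,y0,y1,z0,z1):
    P=np.array([[x,y,z] for x in(x0,x1) for y in(y0,y1) for z in(z0,z1)])
    return [(P[i],P[j]) for i in range(8) for j in range(i) if bin(i^j).count("1")==1]
def clamp(x,y,b):
    L=[]
    for q in [(-.018,.018,-.03,.03,0,.038),(-.005,.005,-.018,-.01,.038,.08),(-.005,.005,.01,.018,.038,.08),(-.005,.005,-.018,.018,.09,.13)]:
        L+=box(x+q[0],x+q[1],y+q[2],y+q[3],b+q[4],b+q[5])
    return L
def hook(x,y,z):
    return box(x-.014,x-.009,y-.004,y+.004,z,z+.016)+box(x+.009,x+.014,y-.004,y+.004,z,z+.008)+box(x-.014,x+.08,y-.004,y+.004,z-.006,z)
def draw(im,n,L,o,s,col):
    for a,b in L:
        p=((proj(n,[a,b])-o+.5)*s*16).round().astype(int)
        cv2.line(im,tuple(map(int,p[0])),tuple(map(int,p[1])),col,1,cv2.LINE_AA,4)
E
python3 - <<'E'
from ov import *
s=grab_frame("scene"); cv2.imwrite("pics/raw6.png",s)
o=(275,168);im=cv2.resize(s[168:243,275:350],(600,600),interpolation=cv2.INTER_CUBIC)
p=ctrl.get_state()["position"]; print(p)
draw(im,"scene",clamp(p[0],p[1],p[2]-.0923),o,8,(0,255,255)); draw(im,"scene",hook(.5495,0,.22),o,8,(0,255,0))
cv2.imwrite("pics/z6.png",im)
E
```

```text
[ 0.54923657 -0.00063773  0.25833248]
```

View pics/z6.png

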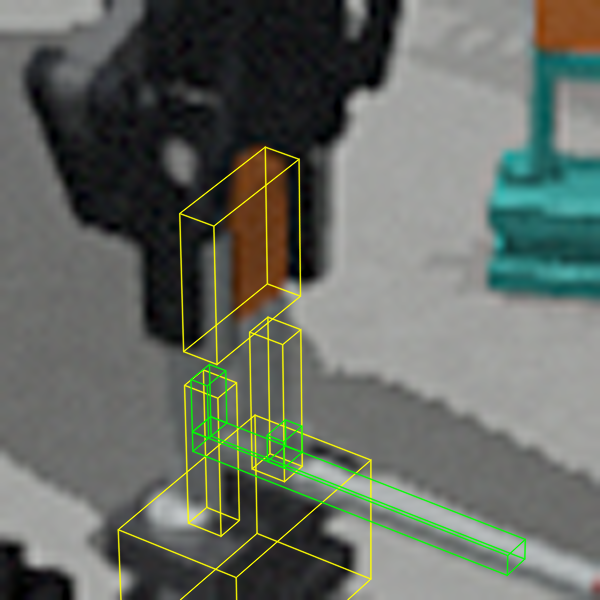

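The hook overlay fits to about 1 px. The clamp sits about 13 px to the left of its model, which means roughly 2–3 mm towards -x and 2 mm towards -y. I'll correct that and start down.

Request:
play_rows(targets=[{"dx":-0.24,"dy":0.2,"dz":0,"spin":0},{"dx":0,"dy":0,"dz":0.6,"spin":0},{"dx":0,"dy":0,"dz":0.6,"spin":0},{"dx":0,"dy":0,"dz":0.5,"spin":0},{"dx":0,"dy":0,"dz":0.3,"spin":0}])

```text
time: 7.8
position: [0.5517, 0.0014, 0.2372]
tool_rot: [3.142, -0.002, -3.141]
wrist_force: [-0.9, -0.1, -7.6]
width: 0.0352
finger_force: 62.3
```

Request:
play_rows(targets=[{"dx":0,"dy":0,"dz":0.2,"spin":0},{"dx":0,"dy":0,"dz":0.2,"spin":0},{"dx":0,"dy":0,"dz":0.2,"spin":0},{"dx":0,"dy":0,"dz":0.2,"spin":0},{"dx":0,"dy":0,"dz":0.2,"spin":0}])

```text
time: 8.3
position: [0.5525, 0.0013, 0.2283]
tool_rot: [-3.142, 0.0, -3.141]
wrist_force: [-0.3, 0.0, -7.3]
width: 0.0347
finger_force: 62.3
```

```bash
python3 - <<'E'
from ov import *
s=grab_frame("scene"); go([.5515,.0015,.16],180)
o=(275,178);im=cv2.resize(s[178:253,275:350],(600,600),interpolation=cv2.INTER_CUBIC)
cv2.imwrite("pics/z7.png",im)
E
```

```text
t 8.35 pos [0.5524 0.0013 0.228 ] rpy [-180.      0.   -179.94] F [-0.12 -0.22 -6.35] w 0.035 | cm [0.09 0.02 6.8 ]
spin 0.058529086806515807
```

View pics/z7.png

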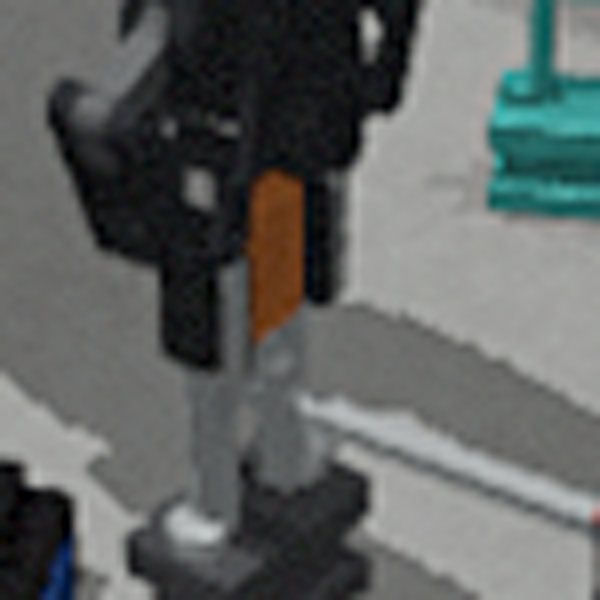

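The hook bar runs through the window and comes out beside the +y bar, and the lip shows above the crossbar line. Contact came at the seat's height, so I'll keep easing down at 30 mm/s.

Request:
play_rows(targets=[{"dx":0.05,"dy":0,"dz":0.25,"spin":0},{"dx":0,"dy":0,"dz":0.3,"spin":0},{"dx":0,"dy":0,"dz":0.3,"spin":0},{"dx":0,"dy":0,"dz":0.3,"spin":0},{"dx":0,"dy":0,"dz":0.3,"spin":0}])

```text
time: 8.85
position: [0.5522, 0.0013, 0.2138]
tool_rot: [-3.142, 0.001, -3.141]
wrist_force: [1.1, -0.1, -6.3]
width: 0.0349
finger_force: 62.3
```

Request:
play_rows(targets=[{"dx":0,"dy":0,"dz":0.3,"spin":0},{"dx":0,"dy":0,"dz":0.3,"spin":0},{"dx":0,"dy":0,"dz":0.3,"spin":0},{"dx":0,"dy":0,"dz":0.3,"spin":0},{"dx":0,"dy":0,"dz":0.3,"spin":0}])

```text
time: 9.35
position: [0.5522, 0.0013, 0.1988]
tool_rot: [-3.142, 0.001, -3.141]
wrist_force: [1.2, 0.4, -4.0]
width: 0.0353
finger_force: 62.5
```

Request:
play_rows(targets=[{"dx":0,"dy":0,"dz":0.3,"spin":0},{"dx":0,"dy":0,"dz":0.3,"spin":0},{"dx":0,"dy":0,"dz":0.2,"spin":0},{"dx":0,"dy":0,"dz":0,"spin":0},{"dx":0,"dy":0,"dz":0,"spin":0}])

```text
time: 9.85
position: [0.5521, 0.0013, 0.191]
tool_rot: [-3.142, 0.0, -3.141]
wrist_force: [2.2, -0.4, -3.5]
width: 0.035
finger_force: 62.6
```

```bash
python3 - <<'E'
from h import *
F=[]
for i in range(6): s=ctrl.get_state(); F.append(s["wrist_force"]); grab_frame("scene")
print(np.mean(F,0),np.std(F,0)); go([.5515,.0015,.156],180)
E
```

```text
[ 1.88156127 -0.3200239  -3.23680007] [0.43936529 0.23426339 0.35776425]
t 10.15 pos [0.5521 0.0013 0.191 ] rpy [-1.8000e+02  3.0000e-02 -1.7994e+02] F [ 1.64  0.33 -3.39] w 0.0354 | cm [0.06 0.02 3.5 ]
spin 0.05646024768935831
```

Request:
play_rows(targets=[{"dx":-0.05,"dy":0,"dz":0.2,"spin":0},{"dx":-0.05,"dy":0,"dz":0.3,"spin":0},{"dx":0,"dy":0,"dz":0.3,"spin":0},{"dx":0,"dy":0,"dz":0.3,"spin":0},{"dx":0,"dy":0,"dz":0.3,"spin":0}])

```text
time: 10.65
position: [0.5522, 0.0014, 0.1763]
tool_rot: [-3.142, -0.001, -3.141]
wrist_force: [-0.7, -0.8, -2.3]
width: 0.035
finger_force: 62.7
```

Request:
play_rows(targets=[{"dx":0,"dy":0,"dz":0.3,"spin":0},{"dx":0,"dy":0,"dz":0.3,"spin":0},{"dx":0,"dy":0,"dz":0,"spin":0},{"dx":0,"dy":0,"dz":0,"spin":0}])

```text
time: 11.05
position: [0.5523, 0.0013, 0.1706]
tool_rot: [-3.142, -0.001, -3.141]
wrist_force: [-3.0, 0.6, -1.9]
width: 0.0352
finger_force: 62.8
```

```bash
cat > rd.py <<'E'
from h import *
F=[];T=[]
for i in range(10): s=ctrl.get_state(); F.append(s["wrist_force"]);T.append(s["torque"]); grab_frame("scene")
print(np.mean(F,0).round(2),np.std(F,0).round(2),np.mean(T,0).round(3)); go([.5515,.0015,.156],180)
E
python3 rd.py
```

```text
[-3.28  0.26 -1.47] [0.65 0.3  0.45] [-0.044  0.567 -0.019]
t 11.55 pos [0.5526 0.0014 0.1708] rpy [ 1.8000e+02 -2.0000e-02 -1.7994e+02] F [-3.62  0.47 -0.21] w 0.0349 | cm [0.11 0.01 1.48]
spin 0.05692262227705669
```

Request:
play_rows(targets=[{"dx":0.05,"dy":0,"dz":0.2,"spin":0},{"dx":0.02,"dy":0,"dz":0.3,"spin":0},{"dx":0,"dy":0,"dz":0.3,"spin":0},{"dx":0,"dy":0,"dz":0.3,"spin":0},{"dx":0,"dy":0,"dz":0.2,"spin":0}])

```text
time: 12.05
position: [0.5527, 0.0013, 0.1577]
tool_rot: [3.142, 0.001, -3.141]
wrist_force: [-1.9, 0.7, -0.3]
width: 0.0351
finger_force: 62.9
```

Request:
play_rows(targets=[{"dx":0,"dy":0,"dz":0.1,"spin":0},{"dx":0,"dy":0,"dz":0,"spin":0},{"dx":0,"dy":0,"dz":0,"spin":0},{"dx":0,"dy":0,"dz":0,"spin":0}])

```text
time: 12.45
position: [0.5527, 0.0014, 0.1571]
tool_rot: [-3.142, 0.001, -3.141]
wrist_force: [-0.5, 1.2, -0.7]
width: 0.0351
finger_force: 62.9
```

```bash
python3 rd.py
```

```text
[ 0.12  0.63 -0.1 ] [0.49 0.42 0.39] [ 0.032 -0.039  0.006]
t 12.95 pos [0.5526 0.0013 0.157 ] rpy [-1.8000e+02  6.0000e-02 -1.7994e+02] F [ 0.8   0.81 -0.28] w 0.0349 | cm [0.11 0.02 0.1 ]
spin 0.05602721005720923
```

The wrist now carries about 0 N. I'll relax the grip and check again.

Request:
play_rows(targets=[{"dx":0,"dy":0,"dz":0,"spin":0},{"dx":0,"dy":0,"dz":0,"spin":0},{"dx":0,"dy":0,"dz":0,"spin":0}], hand=0, force=20)

```text
time: 13.25
position: [0.5526, 0.0013, 0.1569]
tool_rot: [-3.142, 0.001, -3.141]
wrist_force: [1.8, 1.0, 1.4]
width: 0.035
finger_force: 63.0
```

```bash
python3 rd.py
```

```text
[2.12 0.45 0.17] [0.38 0.66 0.5 ] [ 0.038 -0.401  0.007]
t 13.75 pos [0.5525 0.0013 0.1569] rpy [-1.8000e+02  4.0000e-02 -1.7995e+02] F [ 3.8   1.64 -0.01] w 0.0353 | cm [0.1  0.02 0.09]
spin 0.05445119875793125
```

Request:
play_rows(targets=[{"dx":-0.05,"dy":0,"dz":0,"spin":0},{"dx":0,"dy":0,"dz":0,"spin":0},{"dx":0,"dy":0,"dz":0,"spin":0}])

```text
time: 14.05
position: [0.5526, 0.0013, 0.1568]
tool_rot: [-3.142, -0.0, -3.141]
wrist_force: [2.0, 0.5, -0.3]
width: 0.0349
finger_force: 63.0
```

```bash
python3 rd.py
```

```text
[ 1.95 -0.1  -0.23] [0.31 0.58 0.52] [ 0.048 -0.365  0.009]
t 14.55 pos [0.5526 0.0013 0.1568] rpy [-1.8000e+02 -1.0000e-02 -1.7994e+02] F [ 1.79 -0.29 -0.07] w 0.0348 | cm [0.11 0.02 0.08]
spin 0.05745229202204882
```

Request:
play_rows(targets=[{"dx":-0.03,"dy":0,"dz":0,"spin":0},{"dx":0,"dy":0,"dz":0,"spin":0},{"dx":0,"dy":0,"dz":0,"spin":0}])

```text
time: 14.85
position: [0.5526, 0.0013, 0.1567]
tool_rot: [-3.142, -0.001, -3.141]
wrist_force: [1.5, -0.4, 1.0]
width: 0.035
finger_force: 63.0
```

Request:
play_rows(targets=[{"dx":0,"dy":0,"dz":0,"spin":0},{"dx":0,"dy":0,"dz":0,"spin":0},{"dx":0,"dy":0,"dz":0,"spin":0},{"dx":0,"dy":0,"dz":0,"spin":0},{"dx":0,"dy":0,"dz":0,"spin":0}], hand=0.65)

```text
time: 15.35
position: [0.5528, 0.0013, 0.1568]
tool_rot: [-3.142, -0.0, -3.141]
wrist_force: [-0.6, -0.1, 0.8]
width: 0.0556
finger_force: 0.0
```

```bash
python3 rd.py; python3 - <<'E'
from ov import *
s=grab_frame("scene"); cv2.imwrite("pics/raw8.png",s)
im=cv2.resize(s[188:263,275:350],(600,600),interpolation=cv2.INTER_CUBIC)
cv2.imwrite("pics/z8.png",im)
E
```

```text
[-0.15  0.21  0.09] [0.53 0.3  0.58] [-0.017 -0.01  -0.   ]
t 15.85 pos [0.5529 0.0013 0.1568] rpy [-180.     -0.   -179.94] F [ 0.34  0.61 -0.02] w 0.0553 | cm [0.14 0.02 0.08]
spin 0.057262514870558334
```

View pics/z8.png

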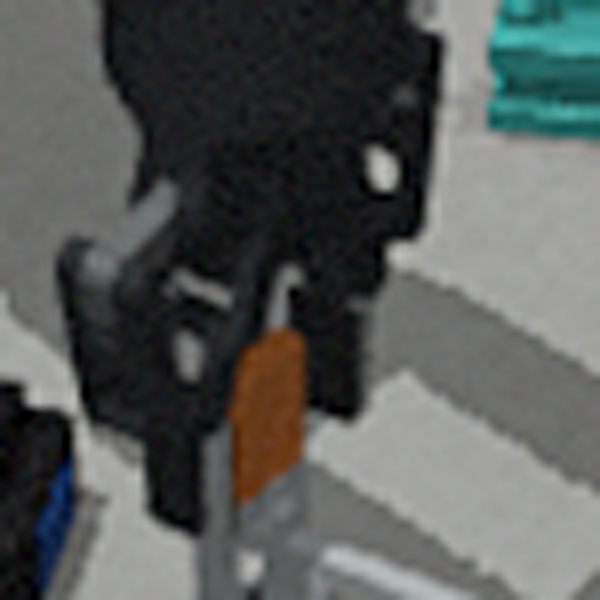

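The clamp hangs on the hook with its orange tab between the open fingers and the bar through the eye, and nothing touches it. I'll let it hang still and check for motion between frames numerically.

Request:
play_rows(targets=[{"dx":0,"dy":0,"dz":0,"spin":0},{"dx":0,"dy":0,"dz":0,"spin":0},{"dx":0,"dy":0,"dz":0,"spin":0},{"dx":0,"dy":0,"dz":0,"spin":0},{"dx":0,"dy":0,"dz":0,"spin":0}])

```text
time: 16.4
position: [0.5529, 0.0013, 0.1568]
tool_rot: [-3.142, -0.0, -3.141]
wrist_force: [0.5, 0.8, -0.1]
width: 0.0553
finger_force: 0.0
```

```bash
cat > org.py <<'E'
from h import *
def org(s,x0=270,x1=350,y0=0,y1=480):
    b,g,r=[s[y0:y1,x0:x1,i].astype(int) for i in range(3)]
    m=(r-b>50)&(r-g>30); v,u=np.nonzero(m)
    return (u.mean()+x0).round(2),(v.mean()+y0).round(2),m.sum()
E
python3 - <<'E'
from org import *
print(org(cv2.imread("pics/raw8.png"),290,325,215,260))
for i in range(24):
    s=grab_frame("scene")
    if i%3==0: print(org(s,290,325,215,260))
go([.5525,.0013,.157],180)
E
```

```text
(np.float64(307.99), np.float64(239.06), np.int64(155))
(np.float64(308.03), np.float64(238.87), np.int64(156))
(np.float64(308.03), np.float64(238.87), np.int64(156))
(np.float64(308.03), np.float64(238.69), np.int64(155))
(np.float64(308.04), np.float64(238.74), np.int64(156))
(np.float64(308.03), np.float64(238.88), np.int64(156))
(np.float64(308.0), np.float64(238.86), np.int64(157))
(np.float64(308.03), np.float64(238.76), np.int64(154))
(np.float64(308.02), np.float64(238.68), np.int64(154))
t 17.6 pos [0.5529 0.0013 0.1568] rpy [-180.     -0.   -179.94] F [ 0.34  0.49 -1.07] w 0.0559 | cm [ 0.04 -0.   -0.02]
spin 0.05881238713880066
```

It is still and has been untouched for over 1.5 s. I'll regrip it with moderate force.

Request:
play_rows(targets=[{"dx":0,"dy":0,"dz":0,"spin":0},{"dx":0,"dy":0,"dz":0,"spin":0},{"dx":0,"dy":0,"dz":0,"spin":0},{"dx":0,"dy":0,"dz":0,"spin":0},{"dx":0,"dy":0,"dz":0,"spin":0}], hand=0, force=40)

```text
time: 18.1
position: [0.553, 0.0016, 0.1568]
tool_rot: [3.141, 0.0, -3.141]
wrist_force: [0.3, 1.1, 1.0]
width: 0.0354
finger_force: 40.8
```

```bash
python3 rd.py
```

```text
[0.03 1.68 0.03] [0.42 0.75 0.56] [ 0.347 -0.02  -0.021]
t 18.6 pos [0.5529 0.0015 0.1568] rpy [ 179.99   -0.   -179.95] F [-0.39  2.32  0.81] w 0.0355 | cm [0.14 0.   0.08]
spin 0.05331441420639749
```

Request:
play_rows(targets=[{"dx":0,"dy":0,"dz":-0.1,"spin":0},{"dx":0,"dy":0,"dz":-0.2,"spin":0},{"dx":0,"dy":0,"dz":-0.3,"spin":0},{"dx":0,"dy":0,"dz":-0.3,"spin":0},{"dx":0,"dy":0,"dz":-0.3,"spin":0}])

```text
time: 19.1
position: [0.5529, 0.0014, 0.1691]
tool_rot: [3.141, 0.0, -3.141]
wrist_force: [0.3, 3.4, -1.3]
width: 0.0352
finger_force: 40.7
```

Request:
play_rows(targets=[{"dx":0,"dy":0,"dz":-0.3,"spin":0},{"dx":0,"dy":0,"dz":-0.3,"spin":0},{"dx":0,"dy":0,"dz":-0.3,"spin":0},{"dx":0,"dy":0,"dz":-0.3,"spin":0},{"dx":0,"dy":0,"dz":-0.3,"spin":0}])

```text
time: 19.6
position: [0.5529, 0.0013, 0.1839]
tool_rot: [-3.142, -0.0, -3.141]
wrist_force: [0.2, 2.3, -2.7]
width: 0.0356
finger_force: 40.6
```

Request:
play_rows(targets=[{"dx":0,"dy":0,"dz":-0.3,"spin":0},{"dx":0,"dy":0,"dz":-0.3,"spin":0},{"dx":0,"dy":0,"dz":-0.3,"spin":0},{"dx":0,"dy":0,"dz":-0.3,"spin":0},{"dx":0,"dy":0,"dz":-0.3,"spin":0}])

```text
time: 20.1
position: [0.5528, 0.0011, 0.1989]
tool_rot: [-3.141, -0.0, -3.141]
wrist_force: [0.8, 1.2, -3.6]
width: 0.0356
finger_force: 40.5
```

Request:
play_rows(targets=[{"dx":0,"dy":0,"dz":-0.3,"spin":0},{"dx":0,"dy":0,"dz":-0.3,"spin":0},{"dx":0,"dy":0,"dz":-0.3,"spin":0},{"dx":0,"dy":0,"dz":-0.3,"spin":0},{"dx":0,"dy":0,"dz":-0.3,"spin":0}])

```text
time: 20.6
position: [0.5528, 0.0011, 0.2139]
tool_rot: [-3.141, -0.0, -3.141]
wrist_force: [-0.2, -0.1, -4.9]
width: 0.0355
finger_force: 40.4
```

Request:
play_rows(targets=[{"dx":0,"dy":0,"dz":-0.3,"spin":0},{"dx":0,"dy":0,"dz":-0.3,"spin":0},{"dx":0,"dy":0,"dz":-0.3,"spin":0},{"dx":0,"dy":0,"dz":-0.2,"spin":0},{"dx":0,"dy":0,"dz":-0.2,"spin":0}])

```text
time: 21.1
position: [0.5526, 0.0013, 0.2268]
tool_rot: [-3.141, -0.001, -3.141]
wrist_force: [0.6, 1.7, -6.7]
width: 0.0354
finger_force: 40.5
```

Request:
play_rows(targets=[{"dx":0,"dy":0,"dz":-0.1,"spin":0},{"dx":0,"dy":0,"dz":-0.1,"spin":0},{"dx":0,"dy":0,"dz":-0.1,"spin":0},{"dx":0,"dy":0,"dz":-0.1,"spin":0},{"dx":0,"dy":0,"dz":-0.1,"spin":0}])

```text
time: 21.6
position: [0.5528, 0.0014, 0.2317]
tool_rot: [3.141, -0.0, -3.141]
wrist_force: [-0.0, 0.1, -7.8]
width: 0.0356
finger_force: 40.6
```

Request:
play_rows(targets=[{"dx":0,"dy":0,"dz":-0.2,"spin":0},{"dx":0,"dy":0,"dz":-0.3,"spin":0},{"dx":0,"dy":0,"dz":-0.5,"spin":0},{"dx":0,"dy":0,"dz":-0.6,"spin":0},{"dx":0,"dy":0,"dz":-0.6,"spin":0}])

```text
time: 22.1
position: [0.5531, 0.0014, 0.2545]
tool_rot: [3.142, 0.0, -3.141]
wrist_force: [-0.3, -0.8, -7.7]
width: 0.0353
finger_force: 40.7
```

Request:
play_rows(targets=[{"dx":0,"dy":0,"dz":-0.4,"spin":0},{"dx":0,"dy":0,"dz":0,"spin":0},{"dx":0,"dy":0,"dz":0,"spin":0}])

```text
time: 22.4
position: [0.5529, 0.0013, 0.258]
tool_rot: [-3.142, 0.0, -3.141]
wrist_force: [-1.3, 0.0, -7.9]
width: 0.0356
finger_force: 40.7
```

```bash
python3 rd.py
```

```text
[-0.25  0.16 -7.79] [0.72 0.33 0.15] [-0.007 -0.036 -0.012]
t 22.9 pos [0.5529 0.0013 0.2577] rpy [-1.8000e+02 -1.0000e-02 -1.7994e+02] F [-0.11  1.14 -7.24] w 0.0353 | cm [ 0.14  0.02 10.17]
spin 0.05506490485026916
```

It is clear of the hook's seat, so I'll back out along -x.

Request:
play_rows(targets=[{"dx":0.5,"dy":0,"dz":0,"spin":0},{"dx":1,"dy":0,"dz":0,"spin":0},{"dx":1.5,"dy":0,"dz":0,"spin":0},{"dx":1.5,"dy":0,"dz":0,"spin":0},{"dx":1.5,"dy":0,"dz":0,"spin":0}])

```text
time: 23.4
position: [0.4907, 0.0013, 0.2578]
tool_rot: [-3.142, -0.001, -3.141]
wrist_force: [0.1, 0.5, -8.0]
width: 0.0354
finger_force: 40.7
```

Request:
play_rows(targets=[{"dx":1.5,"dy":0,"dz":0,"spin":0},{"dx":1.5,"dy":0,"dz":0,"spin":0},{"dx":0.5,"dy":0,"dz":0,"spin":0},{"dx":0,"dy":0,"dz":0,"spin":0}])

```text
time: 23.8
position: [0.4569, 0.0013, 0.2581]
tool_rot: [-3.142, 0.0, -3.141]
wrist_force: [-0.0, -0.1, -7.4]
width: 0.0353
finger_force: 40.7
```

```bash
python3 - <<'E'
from h import *
go([.4475,-.2327,.258],180)
E
```

```text
t 23.8 pos [0.4569 0.0013 0.2581] rpy [-1.8000e+02  2.0000e-02 -1.7995e+02] F [-0.   -0.13 -7.41] w 0.0353 | cm [ 9.60e-01 -2.34e+01  1.00e-02]
spin 0.0498042997472794
```

Request:
play_rows(targets=[{"dx":0,"dy":-1.5,"dz":0,"spin":0},{"dx":0.2,"dy":-3,"dz":0,"spin":0},{"dx":0.2,"dy":-3,"dz":0,"spin":0},{"dx":0.2,"dy":-3,"dz":0,"spin":0},{"dx":0.2,"dy":-3,"dz":0,"spin":0}])

```text
time: 24.3
position: [0.4512, -0.1353, 0.258]
tool_rot: [-3.141, 0.002, -3.14]
wrist_force: [0.8, 0.6, -7.3]
width: 0.0352
finger_force: 41.7
```

Request:
play_rows(targets=[{"dx":0.2,"dy":-3,"dz":0,"spin":0},{"dx":0,"dy":-3,"dz":0,"spin":0},{"dx":0,"dy":-2.5,"dz":0,"spin":0},{"dx":0,"dy":-1.4,"dz":0,"spin":0},{"dx":0,"dy":0,"dz":0,"spin":0}])

```text
time: 24.8
position: [0.4492, -0.235, 0.2577]
tool_rot: [-3.14, 0.001, 3.14]
wrist_force: [0.3, 0.3, -8.1]
width: 0.0354
finger_force: 41.9
```

Request:
play_rows(targets=[{"dx":0,"dy":0,"dz":1.5,"spin":0},{"dx":0,"dy":0,"dz":3,"spin":0},{"dx":0,"dy":0,"dz":3,"spin":0},{"dx":0,"dy":0,"dz":3,"spin":0},{"dx":0,"dy":0,"dz":2,"spin":0}])

```text
time: 25.3
position: [0.4475, -0.2307, 0.1309]
tool_rot: [3.139, -0.002, -3.14]
wrist_force: [-0.8, 0.4, -6.9]
width: 0.0356
finger_force: 41.9
```

Request:
play_rows(targets=[{"dx":0,"dy":0,"dz":1.5,"spin":0},{"dx":0,"dy":0,"dz":1,"spin":0},{"dx":0,"dy":0,"dz":0.5,"spin":0},{"dx":0,"dy":0,"dz":0,"spin":0},{"dx":0,"dy":0,"dz":0,"spin":0}])

```text
time: 25.8
position: [0.4489, -0.2329, 0.1035]
tool_rot: [-3.141, 0.001, -3.14]
wrist_force: [0.7, 0.5, -7.3]
width: 0.0355
finger_force: 41.9
```

```bash
python3 rd.py
```

```text
[-0.02 -0.01 -7.68] [0.51 0.49 0.29] [-0.009 -0.026 -0.013]
t 26.3 pos [ 0.4482 -0.2328  0.1029] rpy [-1.7999e+02  1.0000e-02 -1.7995e+02] F [-0.16 -0.56 -7.85] w 0.0351 | cm [-10.35  23.42  -5.31]
spin 0.04629669714091733
```

Still 7 mm above the floor. I'll ease down to contact.

Request:
play_rows(targets=[{"dx":0,"dy":0,"dz":0.3,"spin":0},{"dx":0,"dy":0,"dz":0.2,"spin":0},{"dx":0,"dy":0,"dz":0.1,"spin":0},{"dx":0,"dy":0,"dz":0.05,"spin":0},{"dx":0,"dy":0,"dz":0,"spin":0}])

```text
time: 26.8
position: [0.4483, -0.2328, 0.0967]
tool_rot: [-3.141, 0.0, -3.141]
wrist_force: [-1.0, 1.1, -1.8]
width: 0.0355
finger_force: 42.2
```

```bash
python3 rd.py
```

```text
[-1.6   0.68  1.56] [0.3  0.35 1.86] [0.399 0.336 0.023]
t 27.3 pos [ 0.4483 -0.2329  0.0967] rpy [-1.7999e+02  2.0000e-02 -1.7994e+02] F [-1.91  1.09  4.48] w 0.0356 | cm [-10.34  23.42  -5.94]
spin 0.0555666081261279
```

The floor now carries the clamp, so I'll release it and go straight up.

Request:
play_rows(targets=[{"dx":0,"dy":0,"dz":0,"spin":0},{"dx":0,"dy":0,"dz":0,"spin":0},{"dx":0,"dy":0,"dz":0,"spin":0},{"dx":0,"dy":0,"dz":0,"spin":0},{"dx":0,"dy":0,"dz":0,"spin":0}], hand=0.75)

```text
time: 27.8
position: [0.4483, -0.2329, 0.0963]
tool_rot: [-3.141, 0.0, -3.141]
wrist_force: [-0.2, 0.7, -0.3]
width: 0.0637
finger_force: 0.0
```

Request:
play_rows(targets=[{"dx":0,"dy":0,"dz":-1,"spin":0},{"dx":0,"dy":0,"dz":-2,"spin":0},{"dx":0,"dy":0,"dz":-3,"spin":0},{"dx":0,"dy":0,"dz":-4,"spin":0},{"dx":0,"dy":0,"dz":-4,"spin":0}])

```text
time: 28.3
position: [0.4477, -0.2325, 0.2381]
tool_rot: [3.141, -0.0, -3.141]
wrist_force: [1.0, -1.1, 0.8]
width: 0.0638
finger_force: 0.0
```

Request:
play_rows(targets=[{"dx":0,"dy":0,"dz":-2,"spin":0},{"dx":0,"dy":0,"dz":0,"spin":0},{"dx":0,"dy":0,"dz":0,"spin":0},{"dx":0,"dy":0,"dz":0,"spin":0},{"dx":0,"dy":0,"dz":0,"spin":0}])

```text
time: 28.8
position: [0.4472, -0.2322, 0.2547]
tool_rot: [3.14, -0.003, -3.141]
wrist_force: [1.4, 1.6, -0.1]
width: 0.0644
finger_force: 0.0
```

```bash
python3 - <<'E'
from org import *
s=grab_frame("scene"); u0=proj("scene",[[.4483,-.2328,.114]])[0]; print("pred",u0)
x,y=map(int,u0); print(org(s,x-25,x+25,y-30,y+30))
b,g,r=[s[...,i].astype(int) for i in range(3)]
m=((r-b>50)&(r-g>30))[y-30:y+30,x-25:x+25]; v,u=np.nonzero(m); print(u.min()+x-25,u.max()+x-25,v.min()+y-30,v.max()+y-30)
P=[[.4483+a,-.2328+c,.094+d] for a in(-.005,.005) for c in(-.018,.018) for d in(0,.04)]; q=proj("scene",P); print(q.min(0),q.max(0))
# hook tip at rest: compare patch with the first image
a=cv2.imread("pics/scene0.png"); t=a[208:226,294:312]; w=s[198:246,284:322]
print(cv2.minMaxLoc(cv2.matchTemplate(w,t,cv2.TM_CCOEFF_NORMED)),"expected (10,10)")
go([0,0,0]); print(ctrl.get_state()["finger_force"])
E
```

```text
pred [194.26145653 308.71274322]
(np.float64(191.97), np.float64(307.57), np.int64(305))
183 200 295 320
[184.42485927 294.81485619] [203.74230608 322.65981429]
(-0.24475331604480743, 0.9764264225959778, (5, 8), (10, 10)) expected (10,10)
t 28.85 pos [ 0.4474 -0.2323  0.2548] rpy [ 1.7990e+02 -1.5000e-01 -1.7994e+02] F [0.33 0.1  0.29] w 0.0643 | cm [44.65 23.23 25.64]
0.0
```

The clamp stands upright where predicted, the hook is back at its starting position, and the gripper is clear. I'm handing in the job.

```bash
python3 -c "
from station import job
print(job.job_done())"
```

```text
the job is handed in; nothing more can be done
None
```

I weighed the clamp on the hook (about 7.7 N, 0.79 kg), stood it upright in the blue tray and handed the job in; my last check put the hook back at its top, but no verdict came back.

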